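Sort two heater-block inserts with a go/no-go slot gauge

ROBOT

A 6-joint arm with a two-finger parallel gripper is mounted at the origin on a cart in front of the work surface, level with it; the furniture and walls round the work are solid. World frame = base frame: x ahead of the robot, y to its left, z up, the work surface at z = 0. Lengths are in mm, angles in rad, forces in N, time in s.
With the tool pointing down it reaches from about 275 to 750 mm from the base axis. Payload 10.2 kg.
Tool frame: the origin (TCP) lies between the finger pads; the fingertips stand ctrl.tips_ahead ahead of it and the grasp point (between the pads) lies 8 mm behind it (ctrl.tips_ahead is the distance from the TCP to the fingertips, in mm); z points along the fingers, y is the direction in which the jaws open and shut (so a half turn about z gives the same grasp; the last joint's range is limited). The gripper opens to 85 mm and grips with 20 to 120 N. Pads are 22 mm wide; open, the fingers measure 114 mm over their backs; the gripper's body (76 mm by 85 mm) begins 54 mm behind the grasp point. The pads swing forward as they close: fully open they stand 13 mm farther back than shut.
Start: joints at [1.065, 0.313, 1.498, -0, 1.331, -0.223], TCP at [146.512, 504.148, 242.294] pointing down, gripper open.
Joint ranges: [-2.94, 2.94], [-0.97, 2.17], [0.19, 2.56], [-1.23, 4.37], [0.02, 3.11], [-2.88, 2.88]. Speed limits (rad/s): [2.39, 2.39, 3.01, 3.14, 3.14, 3.14].

INTERFACE

Orientations are given as a unit quaternion [w, x, y, z].
In Python, from rig import ctrl gives the robot as it stands. The module is installed in compiled form; this text tells all that it offers.
- The arm moves only by the tool move_arm, never from a script. Its argument "motion" is a list of rows, each an object with "offset": the shift along the tool's x, y, z in m, a list of three; "angular": the turn, a rotation vector about the tool's x, y, z in degrees, a list of three; "jaw": the finger opening in m, from 0 to 0.0854. In form: [{"offset": [tx, ty, tz], "angular": [ax, ay, az], "jaw": jaw}, ...]. A call has 1 to 5 rows; each row is the pose to reach, as a shift and turn from the pose commanded when the call began, along the tool's axes at that moment; what a row does not reach only later rows make up. A row lasts 1/8 s, in which the tool goes at most 62.5 mm and 10.7 degrees, less where a joint would pass 70% of its speed; a pose out of reach is approached as far as the arm can. A call with a gripper value outside its range is refused whole. The fingers move at their own pace and stop on an object; "squeeze" is the grip in N (left out, the last holds). Time passes only in rows, so rows that repeat a pose let the fingers close. It gives the time, the measured TCP pose, the force and the opening at its end, in the units of the state.
- ctrl.sense(): the state, without advancing time (a new reading comes with each control period).
- ctrl.capture(name): name is "scene" or "top" or "wrist"; returns a dict with "img" (480x640x3 uint8, red, green, blue), "intrinsics" (3x3 intrinsics, pixels), "k1" (the pictures are not rectified: a ray, as slopes to the right and down, at radius r is drawn at 1 + k1 r^2 times it, then the intrinsics apply), "rvec" (rotation vector, rad) and "tvec" (3), from world to camera coordinates, as OpenCV has them. Camera axes: x right, y down, z forward; pixel columns grow to the right and rows downward; lengths in mm; the calibration is good to about 2 mm. A picture is of the moment at which its call begins. There is no depth.
- ctrl.finish_job(): hands the job in, once; it reports no verdict.
The state is a dict: "time_s": time; "joints": joint angles; "dq": joint speeds; "tau": joint torques, N m; "eef_pos": TCP position; "ee_rot": TCP orientation; "force": force on the tool from outside, world axes, zero at the start; "wrist_torque": the same for the moment, N m; "grip_width": opening from 0.0 (shut) to 1.0 (fully open).
Only numpy, scipy, OpenCV 4.12 (cv2) and the standard library are available. Lean on these libraries where they do the work, as an engineer would, in place of code of your own. Each camera call takes 0.05 s, during which the arm holds its last target. There are 200 camera calls.

TASK

Check the two aluminium inserts in the slot gauge one after the other: keep the insert flat on the bench, leave the other things alone, and slide it along the fence, between the fence and the go jaw (green band), and gently on to the no-go jaw (red band) without forcing it. If it stops at the no-go jaw it is good: push it sideways out of the gauge onto the green mat. If it passes that jaw too it is undersize: push it on along the fence onto the red plate, wholly past the jaw.

Things in the scene. Friction and masses are not known exactly. Their poses are not given: they have to be found in the camera images.
- gauge: Fixed slot gauge. Origin: on the bench, at the fence's working face, level with the go jaw's entry face. x: across the slot, away from fence and robot (within 0.25 rad); y: along the fence, the way inserts travel (to the robot's left). Fence: bar on the robot's side, 22 mm wide, 15 mm high, face at x = 0, y = -130 to 230 mm. Infeed (y below 0) has the fence only; dark base sheet is flat.
- go_jaw (a point): Middle of the go gap, on the bench, level with the jaw's entry face. Go jaw: steel block with green band, 30 mm high, at x = 64 to 96, y = 0 to 20 mm in the gauge's frame; gap to the fence 64 mm.
- nogo_jaw (a point): Middle of the no-go gap, on the bench, level with the jaw's entry face. No-go jaw: steel block with red band, 30 mm high, at x = 55 to 96, y = 115 to 135 mm in the gauge's frame; gap 55 mm. A good insert stops with its leading face at y = 115. Between the jaws (95 mm) the side away from the fence is open.
- green_mat (a point): Centre of the green mat for good inserts, 110 mm (x) by 130 mm (y), 2 mm thick (no obstacle), beside the space between the jaws: x = 155, y = 80 mm in the gauge's frame.
- red_plate (a point): Middle of the place for undersize inserts, on the flat red plate just past the no-go jaw along the fence (plate x = 2 to 76, y = 140 to 234 mm in the gauge's frame): x = 30, y = 187 mm.
- insert_a: Loose aluminium block with six dark wells on top, 0.25 to 0.5 kg, 70 mm long (its y), 45 mm high, between 50 and 60 mm across (its x, the gauged width; the two look alike). Origin: centre of the underside. Its y starts within 0.15 rad of the gauge's y. One insert starts in the infeed up to 25 mm off the fence, the other about 130 mm farther off; which is which varies.
- insert_b: Loose aluminium block with six dark wells on top, 0.25 to 0.5 kg, 70 mm long (its y), 45 mm high, between 50 and 60 mm across (its x, the gauged width; the two look alike). Origin: centre of the underside. Its y starts within 0.15 rad of the gauge's y. One insert starts by the fence, the other farther off; which is which varies.
- bottle: Bystander: white-capped plastic bottle, 60 mm wide, 94 mm high, upright; origin: centre of the underside.
- tape: Bystander: roll of masking tape lying flat, 98 mm wide, 20 mm high; origin: centre of the underside.
- timer: Bystander: white timer with three coloured buttons, 62 x 66 x 20 mm, lying flat; origin: centre of the underside.
- marker: Bystander: white marker pen with black cap lying flat, 136 mm long along its y, 13 mm high; origin: centre of the underside.
There are look-alikes about, which are no part of the job. Leave any blue or orange look-alike of the insert_b alone.

How it is judged:
By the outcome, as a careful person would: the job done as asked, in the order asked, and still so for the second after the job is handed in, with the robot touching nothing.
It also fails if it takes over 72 s, if anything falls off the work surface, if the arm or the gripper's body presses on something with over 40 N, if the wrist force passes 120 N, or if a joint passes its speed limit or range.

## Working session

There is one attempt and no reset: what is moved stays moved. The work goes in short steps, Python scripts to look and compute and a tool call to move; the robot and the scene stay as the last step left them, time stands still between calls to the robot, and variables do not carry over. Pictures are saved under pics/ and viewed, about 8 in all and at most 12, crops included, and the job is handed in when it is done.

Besides the shell and the picture viewer there is one more tool, called after "Emit:" in YAML: its name, and indented under it one key for each argument. move_arm: Moves the arm, as the interface text tells. Its arguments: {"type":"object","properties":{"motion":{"type":"array","items":{"type":"object","properties":{"offset":{"type":"array","items":{"type":"number"}},"angular":{"type":"array","items":{"type":"number"}},"jaw":{"type":"number"}}}},"squeeze":{"type":"number"}},"required":["motion"]}

```bash
mkdir -p pics; cat > h.py <<'E'
import numpy as np, cv2
from rig import ctrl
from scipy.spatial.transform import Rotation as R
def cap(n,f=None):
    c=ctrl.capture(n)
    if f: cv2.imwrite('pics/'+f,c['img'][:,:,::-1])
    return c
def ray(c,uv,z=0.):
    uv=np.asarray(uv,float).reshape(-1,2);K=np.array(c['intrinsics'])
    d=np.c_[(uv[:,0]-K[0,2])/K[0,0],(uv[:,1]-K[1,2])/K[1,1]]
    s=d.copy()
    for _ in range(20): s=d/(1+c['k1']*(s**2).sum(1,keepdims=True))
    M=R.from_rotvec(np.ravel(c['rvec'])).as_matrix();t=np.ravel(c['tvec'])
    o=-M.T@t; w=np.c_[s,np.ones(len(s))]@M
    return o+w*((z-o[2])/w[:,2])[:,None]
E
python3 - <<'E'
from h import *
s=ctrl.sense();print({k:np.round(v,3) for k,v in s.items()},ctrl.tips_ahead)
for n in("top","scene"):
    c=cap(n,n+'0.png');M=R.from_rotvec(np.ravel(c['rvec'])).as_matrix();print(n,-M.T@np.ravel(c['tvec']),c['k1'])
E
```

```text
{'time_s': np.float64(0.0), 'joints': array([ 1.065,  0.313,  1.498, -0.   ,  1.331, -0.223]), 'dq': array([-0.001,  0.001, -0.001,  0.   , -0.001, -0.002]), 'tau': array([ 0.0000e+00, -4.1227e+01, -2.5974e+01, -0.0000e+00,  4.0000e-03,
        0.0000e+00]), 'eef_pos': array([146.393, 503.914, 241.73 ]), 'ee_rot': array([-0.   ,  0.141,  0.99 , -0.001]), 'force': array([-0.133, -0.505, -0.213]), 'wrist_torque': array([ 0.037,  0.042, -0.046]), 'grip_width': np.float64(1.001)} 11.0
top [ 335.94339937   55.47257689 1408.60585024] -0.041753659345077604
scene [-152.5468322  -660.28121965  998.426562  ] -0.028994030008104483
```

View pics/top0.png

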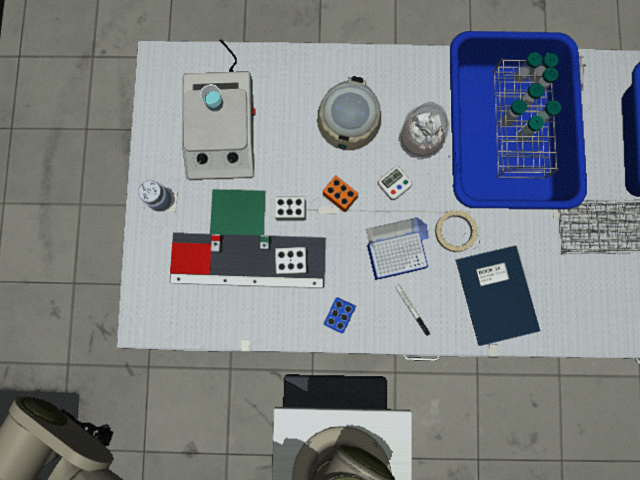

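View pics/scene0.png

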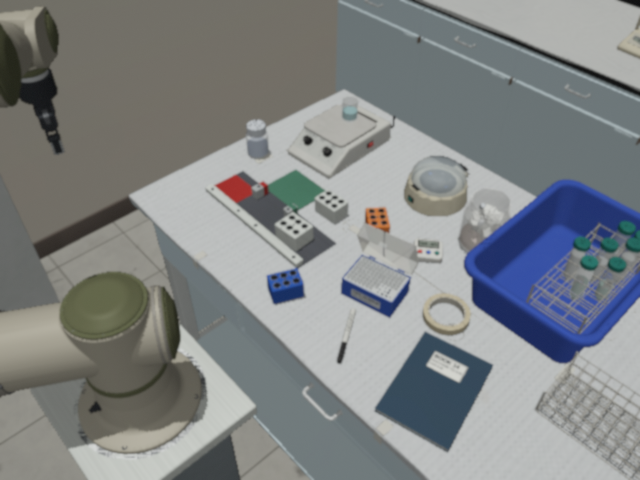

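The top view shows the fence from (171,280) to (324,284), the red plate at (191,259) and the green mat at (238,212). One insert is in the infeed at (291,260), the other farther off at (291,208). The orange and blue look-alikes are at (340,193) and (340,315). Next I'll measure these.

```bash
python3 - <<'E'
from h import *
c=cap('top');im=c['img'];hsv=cv2.cvtColor(im,cv2.COLOR_RGB2HSV)
def blob(m,box,z,name):
    x0,y0,x1,y1=box;q=np.zeros(m.shape,np.uint8);q[y0:y1,x0:x1]=m[y0:y1,x0:x1]
    n,l,st,_=cv2.connectedComponentsWithStats(q);k=1+np.argmax(st[1:,4])
    cs,_=cv2.findContours((l==k).astype(np.uint8),0,2);r=cv2.minAreaRect(max(cs,key=cv2.contourArea))
    b=cv2.boxPoints(r);P=ray(c,b,z);print(name,st[k,4],np.round(b,1).tolist());print(np.round(P[:,:2],1).tolist(),'ctr',np.round(P.mean(0),1))
    return P
H,S,V=cv2.split(hsv)
red=((H<8)|(H>172))&(S>150); grn=(H>60)&(H<95)&(S>80)
blob(red,(165,240,211,278),0,'red');blob(grn,(205,185,270,240),2,'mat')
wh=(V>150)&(S<40)
blob(wh,(272,245,310,274),45,'near')
for b in((165,272,330,290),):
    for k in (180,200,220,240,260,280,300,315):
        print(k,V[262:296,k].tolist())
print(V[192:225,270:312][::3,::2])
E
```

```text
red 1218 [[169.8000030517578, 272.79998779296875], [170.8000030517578, 241.8000030517578], [210.60000610351562, 243.10000610351562], [209.60000610351562, 274.1000061035156]]
[[457.9, 416.0], [532.4, 417.8], [531.2, 321.6], [456.9, 320.6]] ctr [494.6 369.    0. ]
mat 2358 [[209.8000030517578, 233.60000610351562], [211.10000610351562, 189.10000610351562], [264.6000061035156, 190.60000610351562], [263.29998779296875, 235.1999969482422]]
[[554.0, 324.4], [663.3, 326.4], [661.7, 196.3], [552.7, 195.8]] ctr [607.9 260.7   2. ]
near 538 [[275.0, 247.89999389648438], [304.6000061035156, 246.6999969482422], [305.6000061035156, 271.8999938964844], [276.0, 273.0]]
[[516.8, 163.3], [521.0, 94.9], [462.7, 91.2], [458.6, 159.2]] ctr [489.8 127.2  45. ]
180 [164, 164, 162, 166, 163, 163, 163, 164, 158, 165, 165, 127, 187, 216, 220, 213, 165, 168, 207, 218, 217, 148, 174, 191, 192, 188, 189, 193, 189, 189, 193, 186, 188, 189]
200 [168, 171, 168, 169, 166, 170, 169, 166, 165, 166, 166, 164, 106, 191, 216, 212, 213, 213, 212, 216, 216, 194, 165, 185, 193, 194, 193, 194, 194, 197, 192, 194, 196, 193]
2
[... 1250 characters left out ...]
8 207  43  25  32 187 142  24  19 121 206  41  29  33 198 137
  148 195 188]
 [188 191 183 215 140  41 131 206 198  57  68 189 220 133  34 135 218 135
  150 200 183]
 [190 192 184 213 218 215 219 213 216 192 167 216 209 215 219 216 215 124
  152 198 190]
 [187 190 187 220  65  29  48 202 139  22  28 150 219  56  24  51 216 135
  139 176 168]
 [190 197 185 218  72  26  58 197 177  28  24 148 221  79  24  63 222 124
  154 199 183]
 [190 194 185 210 209 209 213 209 210 209 209 208 202 208 204 202 209 108
  155 195 189]
 [193 191 197  88  58  58  55  53  60  61  56  56  56  58  55  55  53  64
  157 194 192]
 [192 197 196 191 193 193 196 200 190 194 192 197 189 191 198 195 194 192
  195 193 191]]
```

```bash
cat >> h.py <<'E'
def go(p,yawdir,s=None,st=None):
    """offset (m, tool axes) and turn (deg) to bring TCP to p, tool y along world angle yawdir (rad), from eef reading"""
    s=s or ctrl.sense();q=s['ee_rot'];M=R.from_quat([q[1],q[2],q[3],q[0]])
    y=np.array([np.cos(yawdir),np.sin(yawdir),0]);z=np.array([0,0,-1.]);x=np.cross(y,z)
    T=R.from_matrix(np.c_[x,y,z])
    return np.round(M.inv().apply(np.asarray(p)-s['eef_pos'])/1000,4),np.round(np.degrees((M.inv()*T).as_rotvec()),2)
E
python3 - <<'E'
from h import *
c=cap('top');g=cv2.cvtColor(c['img'],cv2.COLOR_RGB2GRAY).astype(float)
P=[]
for k in list(range(212,270,3))+[307,309,313,317,320]:
    col=g[262:284,k];d=np.diff(cv2.GaussianBlur(col.reshape(-1,1),(1,3),0).ravel());j=np.argmax(d)
    P.append((k,262+(d[j-2:j+3].clip(0)*np.arange(j-2,j+3)).sum()/d[j-2:j+3].clip(0).sum()+.5))
W=ray(c,P,15)[:,:2];f=np.polyfit(W[:,1],W[:,0],1);print(f,np.abs(W[:,0]-np.polyval(f,W[:,1])).max())
# fence ends
for r in (277,280):print(r,g[r,164:178].astype(int))
for r in (283,286):print(r,g[r,316:332].astype(int))
print(go([480,140,260],np.pi/2-f[0]))
E
```

```text
Traceback (most recent call last):
ValueError: operands could not be broadcast together with shapes (4,) (5,)
```

```bash
python3 - <<'E'
from h import *
c=cap('top');g=cv2.cvtColor(c['img'],cv2.COLOR_RGB2GRAY).astype(float)
P=[]
for k in list(range(212,270,3))+[307,309,313,317,320]:
    col=g[270:284,k];j=np.argmax(col>140);P.append((k,270+j-1+(140-col[j-1])/(col[j]-col[j-1])))
W=ray(c,P,15)[:,:2];f=np.polyfit(W[:,1],W[:,0],1);print(f,np.abs(W[:,0]-np.polyval(f,W[:,1])).max())
for r in (277,280):print(r,g[r,164:178].astype(int))
for r in (283,286):print(r,g[r,316:332].astype(int))
print(go([480,140,260],np.pi/2-f[0]))
E
```

```text
[8.83340573e-03 4.50874053e+02] 0.6994957957835481
277 [185 187 189 187 190 183 110 207 212 206 204 212 208 154]
280 [185 187 191 193 190 158 158 211 218 213 210 213 211 153]
283 [171 211 214 212 213 219 168  54 115 176 187 186 192 195 193 191]
286 [220 212 215 215 217 217 160  53 131 190 193 186 186 186 192 197]
(array([-0.4219, -0.2566, -0.0178]), array([-3.00e-02, -1.00e-02, -1.57e+01]))
```

Emit:
move_arm:
  motion:
    - {"offset":[-0.05,-0.03,-0.004],"angular":[0,0,-4],"jaw":0.0}
    - {"offset":[-0.1,-0.06,-0.006],"angular":[0,0,-8],"jaw":0.0}
    - {"offset":[-0.15,-0.09,-0.01],"angular":[0,0,-12],"jaw":0.0}
    - {"offset":[-0.2,-0.12,-0.015],"angular":[0,0,-15.7],"jaw":0.0}
    - {"offset":[-0.25,-0.152,-0.018],"angular":[0,0,-15.7],"jaw":0.0}
  squeeze: 60

```text
time_s: 0.88
eef_pos: [345.2, 286.9, 260.6]
ee_rot: [0.0, 0.004, 1.0, 0.0]
force: [0.4, 0.7, -0.1]
grip_width: -0.0
```

```bash
python3 - <<'E'
from h import *
print(go([480,140,260],np.pi/2-.01),ctrl.sense()['eef_pos'],ctrl.tips_ahead)
E
```

```text
(array([-0.1359, -0.1459,  0.0006]), array([0.02, 0.03, 0.12])) [345.19991211 286.92040159 260.602319  ] 11.0
```

Emit:
move_arm:
  motion:
    - {"offset":[-0.04,-0.045,0]}
    - {"offset":[-0.08,-0.09,0]}
    - {"offset":[-0.12,-0.13,0]}
    - {"offset":[-0.136,-0.146,0]}
    - {"offset":[-0.136,-0.146,0]}

```text
schema error: expected keys offset, angular, jaw
```

```bash
python3 - <<'E'
from h import *
c=cap('wrist','w0.png')
M=R.from_rotvec(np.ravel(c['rvec'])).as_matrix();print(-M.T@np.ravel(c['tvec']),M[2])
print(ctrl.sense()['eef_pos'],ctrl.tips_ahead)
E
```

```text
[262.39645584 287.87897368 391.03021038] [ 0.3273729  -0.00251304 -0.94489188]
[349.18685362 282.69792074 260.71385879] 11.0
```

View pics/w0.png

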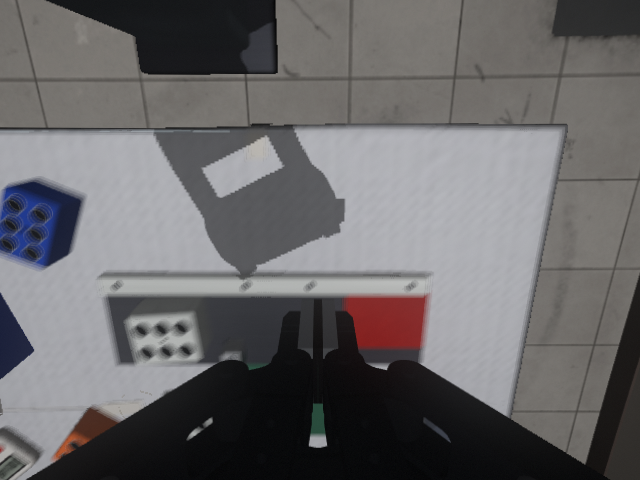

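The wrist image is motion-blurred. It shows the fence at row 285, the near insert at (165,335) and the red plate at (385,322). I'll move on, stop, and measure from there.

Emit:
move_arm:
  motion:
    - {"offset":[-0.01,-0.04,-0.01],"angular":[0,0,0],"jaw":0}
    - {"offset":[-0.02,-0.08,-0.02],"angular":[0,0,0],"jaw":0}
    - {"offset":[-0.03,-0.11,-0.02],"angular":[0,0,0],"jaw":0}
    - {"offset":[-0.03,-0.11,-0.02],"angular":[0,0,0],"jaw":0}
    - {"offset":[-0.03,-0.11,-0.02],"angular":[0,0,0],"jaw":0}

```text
time_s: 1.55
eef_pos: [373.0, 178.6, 280.2]
ee_rot: [-0.0, 0.004, 1.0, 0.0]
force: [0.3, 0.2, 0.1]
grip_width: 0.002
```

```bash
python3 - <<'E'
from h import *
c=cap('wrist','w1.png')
print(ctrl.sense()['eef_pos'])
E
```

```text
[372.93536389 178.78622681 280.23310043]
```

View pics/w1.png

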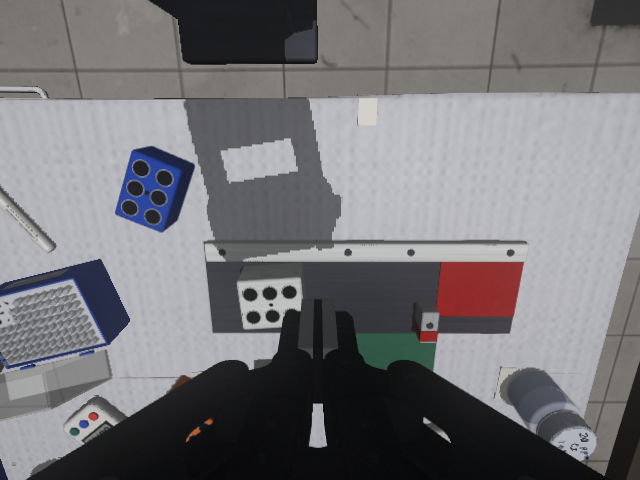

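The sharp wrist view shows the fence from (205,250) to (526,250), the near insert top at (270,300), the no-go jaw at (427,320) and the red plate at (480,288). I'll measure these.

```bash
python3 - <<'E'
from h import *
c=cap('wrist');g=cv2.cvtColor(c['img'],cv2.COLOR_RGB2GRAY).astype(float);h=cv2.cvtColor(c['img'],cv2.COLOR_RGB2HSV)
P=[]
for k in list(range(345,420,5)):
    col=g[250:272,k];j=np.argmax(col<140);P.append((k,250+j-1+(140-col[j-1])/(col[j]-col[j-1])))
W=ray(c,P,15)[:,:2];f=np.polyfit(W[:,1],W[:,0],1);print('face',f,np.abs(W[:,0]-np.polyval(f,W[:,1])).max())
red=(((h[...,0]<8)|(h[...,0]>172))&(h[...,1]>150)).astype(np.uint8);red[:,:436]=0
def quad(m,z,n):
    k,l,st,_=cv2.connectedComponentsWithStats(m);i=1+np.argmax(st[1:,4])
    cs,_=cv2.findContours((l==i).astype(np.uint8),0,2);ct=max(cs,key=cv2.contourArea)
    b=cv2.approxPolyDP(cv2.convexHull(ct),6,True).reshape(-1,2);print(n,b.tolist(),np.round(ray(c,b,z)[:,:2],1).tolist())
quad(red,0,'red')
top=((g>185)).astype(np.uint8);q=np.zeros_like(top);q[266:340,230:303]=top[266:340,230:303]
quad(cv2.morphologyEx(q,3,np.ones((3,3))),45,'ins')
print('R',g[248,196:212].astype(int),g[248,518:532].astype(int))
print('ends',np.round(ray(c,[(204.5,248),(526,248)],15),1))
print(g[270:330:6,228:246].astype(int))
E
```

```text
face [1.01086063e-01 4.25686756e+02] 7.246418583225761
red [[522, 263], [511, 316], [440, 315], [441, 263]] [[462.1, 415.6], [531.9, 413.8], [530.1, 327.5], [461.5, 322.1]]
ins [[298, 280], [299, 309], [280, 323], [244, 326], [238, 283]] [[460.9, 157.9], [495.4, 158.1], [512.5, 136.8], [515.9, 97.1], [463.9, 94.4]]
R [185 184 183 183 182 182 182 171 131 193 196 196 196 196 195 195] [196 196 196 196 197 196 196 197 196 193 183 189 188 185]
ends [[435.2  53.7  15. ]
 [438.  408.4  15. ]]
[[ 63  63  63  63  63  63  62  62  62  63  63  60  43  55  74  76  76  75]
 [ 67  67  66  67  67  66  67  66  65  65  67  75  79  79  79  79  79  79]
 [ 66  65  65  65  65  64  65  70 113 158 172 172 173 174 172 173 175 175]
 [ 67  67  67  68  66  67  67  66  77 155 183 193 193 193 192 192 179 123]
 [ 67  68  68  68  68  68  67  68  67  78 156 182 186 182 136  40  38  39]
 [ 67  67  67  67  67  67  67  67  66  66  77 162 188 189 189 189 188 171]
 [ 66  65  65  66  64  65  65  66  64  65  66  85 170 190 190 191 191 190]
 [ 68  67  68  68  68  67  67  67  67  67  66  68  93 174 190 189 189 188]
 [ 66  68  67  68  67  66  67  66  68  66  66  67  69 105 173 188 186 170]
 [ 69  68  68  70  69  67  68  67  66  67  67  66  66  74 123 178 193 193]]
```

Emit:
move_arm:
  motion:
    - {"offset":[-0.06,-0.02,0],"angular":[0,0,0],"jaw":0.035}
    - {"offset":[-0.12,-0.04,0.0],"angular":[0,0,0],"jaw":0.035}
    - {"offset":[-0.178,-0.053,0.0],"angular":[0,0,0],"jaw":0.035}
    - {"offset":[-0.178,-0.053,0.06],"angular":[0,0,0],"jaw":0.035}
    - {"offset":[-0.178,-0.053,0.12],"angular":[0,0,0],"jaw":0.035}

```text
time_s: 2.28
eef_pos: [551.0, 124.3, 158.4]
ee_rot: [0.0, 0.004, 1.0, 0.0]
force: [0.3, -0.1, -0.4]
grip_width: 0.411
```

Emit:
move_arm:
  motion:
    - {"offset":[0,0,0.05],"angular":[0,0,0],"jaw":0.035}
    - {"offset":[0,0,0.1],"angular":[0,0,0],"jaw":0.035}
    - {"offset":[0,0,0.12],"angular":[0,0,0],"jaw":0.035}
    - {"offset":[0,0,0.134],"angular":[0,0,0],"jaw":0.035}
    - {"offset":[0,0,0.134],"angular":[0,0,0],"jaw":0.035}

```text
time_s: 2.9
eef_pos: [550.5, 124.1, 25.9]
ee_rot: [-0.001, 0.004, 1.0, -0.0]
force: [-0.7, 0.2, 0.2]
grip_width: 0.407
```

Emit:
move_arm:
  motion:
    - {"offset":[0.008,0,0],"angular":[0,0,0],"jaw":0.035}
    - {"offset":[0.014,0,0],"angular":[0,0,0],"jaw":0.035}
    - {"offset":[0.018,0,0],"angular":[0,0,0],"jaw":0.035}
    - {"offset":[0.022,0,0],"angular":[0,0,0],"jaw":0.035}
    - {"offset":[0.025,0,0],"angular":[0,0,0],"jaw":0.035}

```text
time_s: 3.52
eef_pos: [526.2, 123.6, 26.8]
ee_rot: [0.001, 0.004, 1.0, -0.0]
force: [3.2, -1.1, 2.3]
grip_width: 0.415
```

Emit:
move_arm:
  motion:
    - {"offset":[0.001,0,0],"angular":[0,0,0],"jaw":0.035}
    - {"offset":[0.002,0,0],"angular":[0,0,0],"jaw":0.035}
    - {"offset":[0.003,0,0],"angular":[0,0,0],"jaw":0.035}

```text
time_s: 3.9
eef_pos: [523.4, 123.9, 26.7]
ee_rot: [0.001, 0.005, 1.0, 0.0]
force: [6.2, -0.0, 3.8]
grip_width: 0.414
```

Emit:
move_arm:
  motion:
    - {"offset":[0.001,0,0],"angular":[0,0,0],"jaw":0.035}
    - {"offset":[0.002,0,0],"angular":[0,0,0],"jaw":0.035}

```text
time_s: 4.15
eef_pos: [522.1, 123.9, 26.8]
ee_rot: [0.002, 0.005, 1.0, 0.0]
force: [10.1, -1.1, 2.4]
grip_width: 0.409
```

Emit:
move_arm:
  motion:
    - {"offset":[0.001,0,0],"angular":[0,0,0],"jaw":0.035}
    - {"offset":[0.002,0,0],"angular":[0,0,0],"jaw":0.035}
    - {"offset":[0.002,0,0],"angular":[0,0,0],"jaw":0.035}

```text
time_s: 4.53
eef_pos: [521.8, 123.9, 27.5]
ee_rot: [0.004, 0.005, 1.0, 0.0]
force: [15.1, 0.4, 1.3]
grip_width: 0.411
```

```bash
python3 - <<'E'
from h import *
c=cap('top');i=c['img'][180:300,160:340];cv2.imwrite('pics/t1.png',cv2.resize(i,None,fx=4,fy=4,interpolation=2)[:,:,::-1])
E
```

```text
(no output)
```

View pics/t1.png

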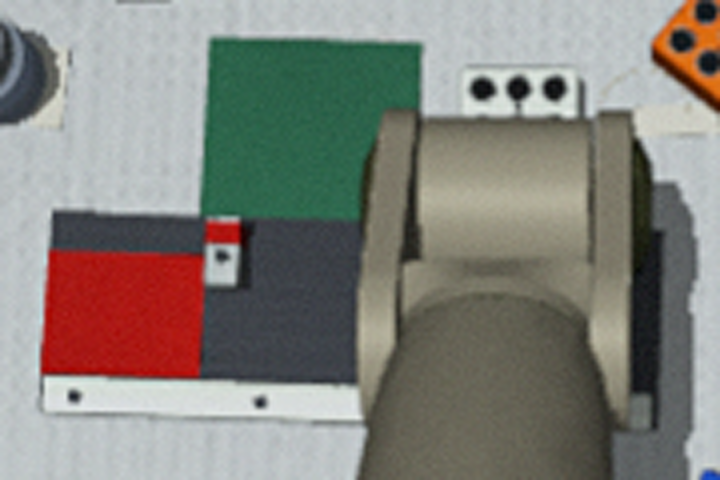

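Emit:
move_arm:
  motion:
    - {"offset":[-0.012,0,0],"angular":[0,0,0],"jaw":0.035}
    - {"offset":[-0.012,0,-0.06],"angular":[0,0,0],"jaw":0.0}
    - {"offset":[0.0,-0.03,-0.06],"angular":[0,0,0],"jaw":0.0}
    - {"offset":[0.038,-0.06,-0.06],"angular":[0,0,0],"jaw":0.0}
    - {"offset":[0.038,-0.06,-0.06],"angular":[0,0,0],"jaw":0.0}

```text
time_s: 5.2
eef_pos: [477.4, 63.4, 85.4]
ee_rot: [-0.003, 0.005, 1.0, 0.0]
force: [0.4, 0.4, -0.7]
grip_width: 0.001
```

```bash
python3 - <<'E'
from h import *
print(ctrl.sense()['eef_pos'])
c=cap('wrist','w2.png')
E
```

```text
[477.42586548  63.41481977  85.4357537 ]
```

View pics/w2.png

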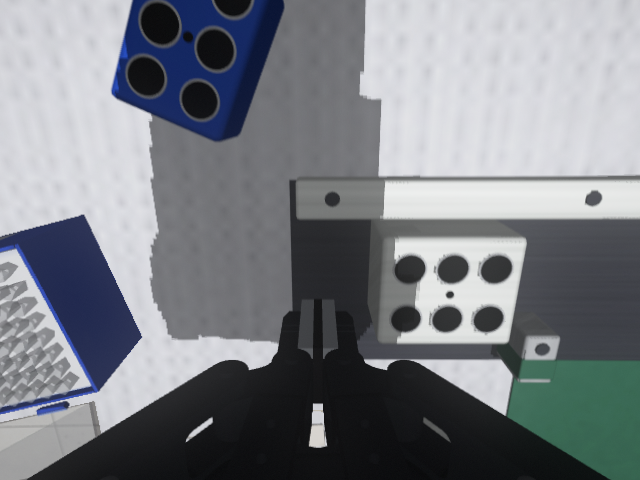

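The insert is seated on the fence, with its top corners at (385,237), (525,238), (514,343) and (379,341). The fence edge is at row 218 and its end at column 296.

```bash
python3 - <<'E'
from h import *
c=cap('wrist')
print(np.round(ray(c,[(384,237),(526,238),(514,344),(379,342)],45)[:,:2],1).tolist())
print(np.round(ray(c,[(297,218),(400,218.5),(600,219),(296,179)],15)[:,:2],1).tolist())
print('gojaw',np.round(ray(c,[(526,334),(559,335)],30)[:,:2],1).tolist())
E
```

```text
[[454.3, 96.1], [455.5, 163.2], [513.9, 166.6], [512.2, 96.2]]
[[452.9, 53.3], [453.7, 109.8], [455.2, 218.4], [431.4, 53.4]]
gojaw [[517.6, 181.2], [518.4, 199.6]]
```

Emit:
move_arm:
  motion:
    - {"offset":[-0.004,0,0.03],"angular":[0,0,0],"jaw":0.0}
    - {"offset":[-0.004,0,0.058],"angular":[0,0,0],"jaw":0.0}
    - {"offset":[-0.004,0.006,0.06],"angular":[0,0,0],"jaw":0.0}
    - {"offset":[-0.004,0.012,0.06],"angular":[0,0,0],"jaw":0.0}
    - {"offset":[-0.004,0.018,0.06],"angular":[0,0,0],"jaw":0.0}

```text
time_s: 5.92
eef_pos: [485.1, 82.7, 27.3]
ee_rot: [0.001, 0.004, 1.0, -0.0]
force: [0.1, -2.1, 0.6]
grip_width: -0.0
```

Emit:
move_arm:
  motion:
    - {"offset":[0,0.006,0],"angular":[0,0,0],"jaw":0.0}
    - {"offset":[0,0.012,0],"angular":[0,0,0],"jaw":0.0}
    - {"offset":[0,0.018,0],"angular":[0,0,0],"jaw":0.0}
    - {"offset":[0,0.024,0],"angular":[0,0,0],"jaw":0.0}
    - {"offset":[0,0.03,0],"angular":[0,0,0],"jaw":0.0}

```text
time_s: 6.55
eef_pos: [485.4, 112.1, 27.2]
ee_rot: [0.001, 0.004, 1.0, -0.0]
force: [1.5, -5.6, 5.2]
grip_width: -0.001
```

Emit:
move_arm:
  motion:
    - {"offset":[0,0.009,0],"angular":[0,0,0],"jaw":0.0}
    - {"offset":[0,0.018,0],"angular":[0,0,0],"jaw":0.0}
    - {"offset":[0,0.027,0],"angular":[0,0,0],"jaw":0.0}
    - {"offset":[0,0.036,0],"angular":[0,0,0],"jaw":0.0}
    - {"offset":[0,0.045,0],"angular":[0,0,0],"jaw":0.0}

```text
time_s: 7.18
eef_pos: [485.8, 157.2, 27.2]
ee_rot: [0.001, 0.004, 1.0, -0.0]
force: [0.7, -6.3, 4.9]
grip_width: -0.003
```

Emit:
move_arm:
  motion:
    - {"offset":[0,0.009,0],"angular":[0,0,0],"jaw":0.0}
    - {"offset":[0,0.018,0],"angular":[0,0,0],"jaw":0.0}
    - {"offset":[0,0.027,0],"angular":[0,0,0],"jaw":0.0}
    - {"offset":[0,0.034,0],"angular":[0,0,0],"jaw":0.0}
    - {"offset":[0,0.041,0],"angular":[0,0,0],"jaw":0.0}

```text
time_s: 7.8
eef_pos: [486.1, 198.2, 27.2]
ee_rot: [0.001, 0.004, 1.0, -0.0]
force: [0.6, -6.0, 5.3]
grip_width: -0.003
```

```bash
python3 - <<'E'
from h import *
c=cap('wrist','w3.png')
E
```

```text
(no output)
```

View pics/w3.png

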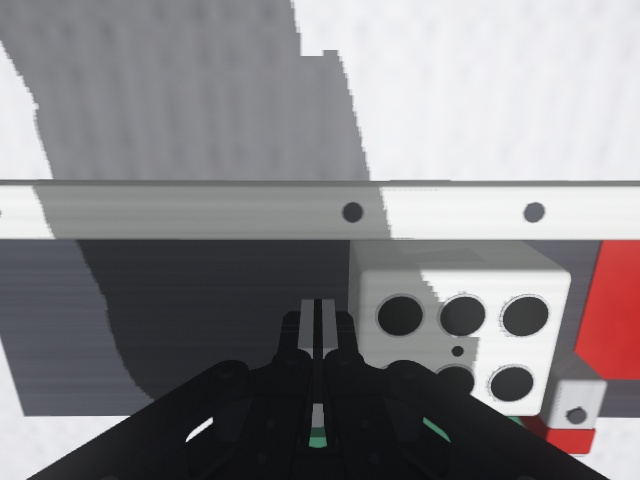

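The insert is flush with the fence, its leading face at about column 565, just short of the no-go jaw (red band at (570,440)). I'll approach slowly.

Emit:
move_arm:
  motion:
    - {"offset":[0,0.003,0],"angular":[0,0,0],"jaw":0.0}
    - {"offset":[0,0.006,0],"angular":[0,0,0],"jaw":0.0}
    - {"offset":[0,0.008,0],"angular":[0,0,0],"jaw":0.0}
    - {"offset":[0,0.01,0],"angular":[0,0,0],"jaw":0.0}
    - {"offset":[0,0.012,0],"angular":[0,0,0],"jaw":0.0}

```text
time_s: 8.48
eef_pos: [486.1, 209.8, 27.1]
ee_rot: [0.001, 0.004, 1.0, -0.0]
force: [1.1, -7.9, 6.2]
grip_width: -0.001
```

Emit:
move_arm:
  motion:
    - {"offset":[0,0.001,0],"angular":[0,0,0],"jaw":0.0}
    - {"offset":[0,0.002,0],"angular":[0,0,0],"jaw":0.0}

```text
time_s: 8.72
eef_pos: [486.1, 211.8, 27.1]
ee_rot: [0.001, 0.004, 1.0, -0.0]
force: [1.2, -7.2, 5.9]
grip_width: 0.003
```

Emit:
move_arm:
  motion:
    - {"offset":[0,0.001,0],"angular":[0,0,0],"jaw":0.0}
    - {"offset":[0,0.002,0],"angular":[0,0,0],"jaw":0.0}

```text
time_s: 8.98
eef_pos: [486.2, 212.6, 27.1]
ee_rot: [0.0, 0.004, 1.0, -0.001]
force: [-0.1, -20.5, 9.1]
grip_width: 0.0
```

Emit:
move_arm:
  motion:
    - {"offset":[0,-0.01,0],"angular":[0,0,0],"jaw":0.0}
    - {"offset":[0,-0.01,-0.058],"angular":[0,0,0],"jaw":0.0}
    - {"offset":[0.03,0.01,-0.06],"angular":[0,0,0],"jaw":0.03}
    - {"offset":[0.056,0.045,-0.06],"angular":[0,0,0],"jaw":0.03}
    - {"offset":[0.056,0.045,-0.06],"angular":[0,0,0],"jaw":0.03}

```text
time_s: 9.6
eef_pos: [428.1, 261.2, 86.3]
ee_rot: [-0.0, 0.003, 1.0, 0.0]
force: [0.2, -0.8, 0.9]
grip_width: 0.355
```

Emit:
move_arm:
  motion:
    - {"offset":[0,0,0.03],"angular":[0,0,0],"jaw":0.03}
    - {"offset":[0,0,0.05],"angular":[0,0,0],"jaw":0.03}
    - {"offset":[0,0,0.05],"angular":[0,0,0],"jaw":0.03}

```text
time_s: 9.98
eef_pos: [429.4, 259.0, 35.2]
ee_rot: [-0.001, 0.005, 1.0, -0.0]
force: [-1.0, -0.5, 1.0]
grip_width: 0.353
```

Emit:
move_arm:
  motion:
    - {"offset":[-0.008,0,0],"angular":[0,0,0],"jaw":0.03}
    - {"offset":[-0.014,0,0],"angular":[0,0,0],"jaw":0.03}
    - {"offset":[-0.021,0,0],"angular":[0,0,0],"jaw":0.03}
    - {"offset":[-0.028,0,0],"angular":[0,0,0],"jaw":0.03}
    - {"offset":[-0.035,0,0],"angular":[0,0,0],"jaw":0.03}

```text
time_s: 10.6
eef_pos: [464.7, 259.3, 36.9]
ee_rot: [-0.001, 0.004, 1.0, -0.0]
force: [-7.8, -0.4, 6.8]
grip_width: 0.35
```

Emit:
move_arm:
  motion:
    - {"offset":[-0.008,0,0],"angular":[0,0,0],"jaw":0.03}
    - {"offset":[-0.016,0,0],"angular":[0,0,0],"jaw":0.03}
    - {"offset":[-0.024,0,0],"angular":[0,0,0],"jaw":0.03}
    - {"offset":[-0.032,0,0],"angular":[0,0,0],"jaw":0.03}
    - {"offset":[-0.04,0,0],"angular":[0,0,0],"jaw":0.03}

```text
time_s: 11.22
eef_pos: [504.8, 258.9, 36.9]
ee_rot: [-0.001, 0.004, 1.0, -0.0]
force: [-5.2, -0.9, 4.9]
grip_width: 0.354
```

```bash
python3 - <<'E'
from h import *
c=cap('wrist','w4.png')
E
```

```text
(no output)
```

View pics/w4.png

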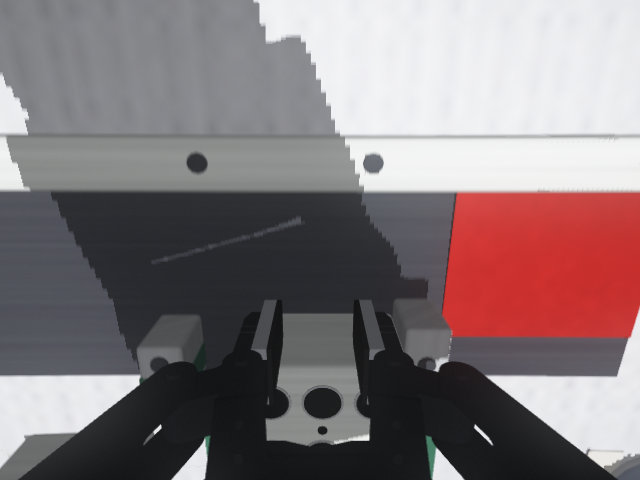

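The insert is sliding out squarely between the two jaws (fingers around (320,350)). I'll keep going onto the mat.

Emit:
move_arm:
  motion:
    - {"offset":[-0.008,0,0],"angular":[0,0,0],"jaw":0.03}
    - {"offset":[-0.016,0,0],"angular":[0,0,0],"jaw":0.03}
    - {"offset":[-0.024,0,0],"angular":[0,0,0],"jaw":0.03}
    - {"offset":[-0.032,0,0],"angular":[0,0,0],"jaw":0.03}
    - {"offset":[-0.04,0,0],"angular":[0,0,0],"jaw":0.03}

```text
time_s: 11.9
eef_pos: [545.2, 258.7, 36.6]
ee_rot: [-0.0, 0.004, 1.0, 0.0]
force: [-5.4, 0.0, 4.6]
grip_width: 0.351
```

Emit:
move_arm:
  motion:
    - {"offset":[-0.008,0,0],"angular":[0,0,0],"jaw":0.03}
    - {"offset":[-0.014,0,0],"angular":[0,0,0],"jaw":0.03}
    - {"offset":[-0.02,0,0],"angular":[0,0,0],"jaw":0.03}
    - {"offset":[-0.024,0,0],"angular":[0,0,0],"jaw":0.03}
    - {"offset":[-0.024,0,0],"angular":[0,0,0],"jaw":0.03}

```text
time_s: 12.52
eef_pos: [569.6, 258.4, 36.3]
ee_rot: [0.001, 0.004, 1.0, 0.0]
force: [0.3, 0.4, -0.1]
grip_width: 0.352
```

Emit:
move_arm:
  motion:
    - {"offset":[0.015,0,0],"angular":[0,0,0],"jaw":0.03}
    - {"offset":[0.015,0,-0.06],"angular":[0,0,0],"jaw":0.03}
    - {"offset":[0.05,0,-0.12],"angular":[0,0,0],"jaw":0.03}
    - {"offset":[0.1,-0.02,-0.14],"angular":[0,0,0],"jaw":0.03}
    - {"offset":[0.15,-0.05,-0.16],"angular":[0,0,0],"jaw":0.03}

```text
time_s: 13.15
eef_pos: [417.5, 209.4, 197.4]
ee_rot: [0.002, 0.004, 1.0, 0.0]
force: [0.8, -0.2, 1.2]
grip_width: 0.35
```

Emit:
move_arm:
  motion:
    - {"offset":[0.04,-0.03,-0.05],"angular":[0,0,0],"jaw":0.03}
    - {"offset":[0.06,-0.06,-0.08],"angular":[0,0,0],"jaw":0.03}
    - {"offset":[0.06,-0.06,-0.08],"angular":[0,0,0],"jaw":0.03}

```text
time_s: 13.52
eef_pos: [358.3, 149.3, 278.8]
ee_rot: [0.004, 0.005, 1.0, 0.0]
force: [-0.5, 0.6, -0.2]
grip_width: 0.351
```

```bash
python3 - <<'E'
from h import *
print(ctrl.sense()['eef_pos'])
c=cap('top');i=c['img'][170:320,150:360];cv2.imwrite('pics/t2.png',cv2.resize(i,None,fx=3.8,fy=3.8,interpolation=2)[:,:,::-1])
E
```

```text
[358.26764472 149.31251656 278.84341524]
```

View pics/t2.png

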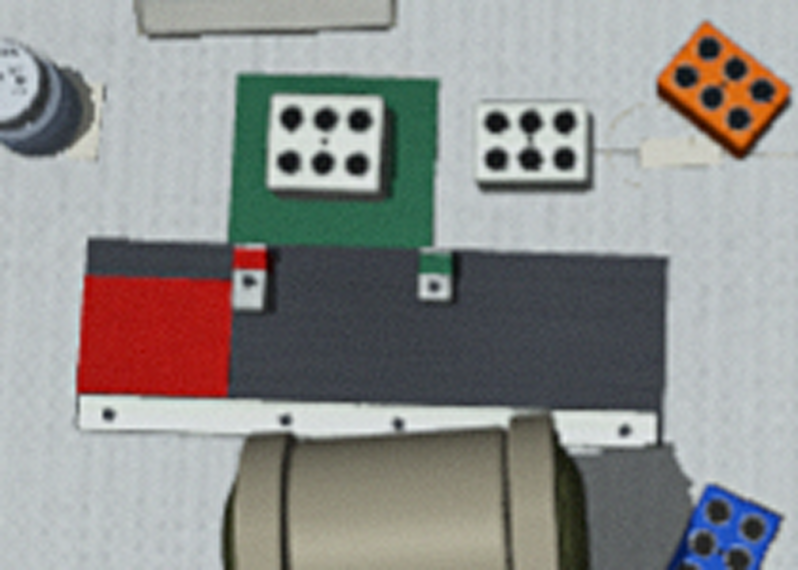

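The first insert is wholly on the green mat (crop centre (325,143)). The second is at crop (533,142), visibly narrower and clear of the go jaw.

```bash
python3 - <<'E'
from h import *
c=cap('top');g=cv2.cvtColor(c['img'],cv2.COLOR_RGB2GRAY)
f=lambda L:[((u+.5)/3.8+149.5,(v+.5)/3.8+169.5) for u,v in L]
for L in ([(477,100),(592,101),(591,182),(477,181)],[(271,94),(385,96),(381,188),(267,187)]):
    P=ray(c,f(L),45)[:,:2];print(np.round(P,1).tolist(),P.mean(0))
print(go([660,130,200],np.pi/2-.01))
E
```

```text
[[639.5, 166.8], [640.2, 95.9], [589.5, 95.3], [588.8, 165.2]] [614.50673229 130.81867829]
[[640.9, 294.3], [641.0, 223.7], [583.3, 224.0], [582.5, 294.2]] [611.92598399 259.0520753 ]
(array([-0.3017, -0.0174,  0.0765]), array([0.01, 0.07, 0.02]))
```

Emit:
move_arm:
  motion:
    - {"offset":[-0.06,-0.004,0],"angular":[0,0,0],"jaw":0.03}
    - {"offset":[-0.12,-0.008,0],"angular":[0,0,0],"jaw":0.03}
    - {"offset":[-0.18,-0.012,0],"angular":[0,0,0],"jaw":0.03}
    - {"offset":[-0.24,-0.016,0.02],"angular":[0,0,0],"jaw":0.03}
    - {"offset":[-0.29,-0.018,0.05],"angular":[0,0,0],"jaw":0.03}

```text
time_s: 14.25
eef_pos: [650.2, 130.2, 223.3]
ee_rot: [-0.0, 0.004, 1.0, -0.0]
force: [-0.5, -0.6, -0.0]
grip_width: 0.353
```

Emit:
move_arm:
  motion:
    - {"offset":[-0.016,0,0.03],"angular":[0,0,0],"jaw":0.03}
    - {"offset":[-0.016,0,0.09],"angular":[0,0,0],"jaw":0.03}
    - {"offset":[-0.016,0,0.14],"angular":[0,0,0],"jaw":0.03}
    - {"offset":[-0.016,0,0.14],"angular":[0,0,0],"jaw":0.03}

```text
time_s: 14.75
eef_pos: [661.5, 130.3, 80.3]
ee_rot: [-0.005, 0.004, 1.0, -0.0]
force: [-0.1, 0.1, 0.7]
grip_width: 0.353
```

Emit:
move_arm:
  motion:
    - {"offset":[0,0,0.03],"angular":[0,0,0],"jaw":0.03}
    - {"offset":[0,0,0.055],"angular":[0,0,0],"jaw":0.03}
    - {"offset":[0,0,0.055],"angular":[0,0,0],"jaw":0.03}

```text
time_s: 15.12
eef_pos: [663.8, 130.0, 31.1]
ee_rot: [-0.001, 0.004, 1.0, -0.0]
force: [-0.0, 0.1, -0.1]
grip_width: 0.351
```

Emit:
move_arm:
  motion:
    - {"offset":[0.006,0,0],"angular":[0,0,0],"jaw":0.03}
    - {"offset":[0.012,0,0],"angular":[0,0,0],"jaw":0.03}
    - {"offset":[0.019,0,0],"angular":[0,0,0],"jaw":0.03}
    - {"offset":[0.027,0,0],"angular":[0,0,0],"jaw":0.03}
    - {"offset":[0.035,0,0],"angular":[0,0,0],"jaw":0.03}

```text
time_s: 15.75
eef_pos: [629.6, 129.9, 32.8]
ee_rot: [0.002, 0.005, 1.0, 0.0]
force: [6.6, -0.5, 4.5]
grip_width: 0.352
```

Emit:
move_arm:
  motion:
    - {"offset":[0.008,0,0],"angular":[0,0,0],"jaw":0.03}
    - {"offset":[0.016,0,0],"angular":[0,0,0],"jaw":0.03}
    - {"offset":[0.024,0,0],"angular":[0,0,0],"jaw":0.03}
    - {"offset":[0.032,0,0],"angular":[0,0,0],"jaw":0.03}
    - {"offset":[0.04,0,0],"angular":[0,0,0],"jaw":0.03}

```text
time_s: 16.38
eef_pos: [589.7, 130.3, 32.7]
ee_rot: [0.002, 0.005, 1.0, 0.0]
force: [5.3, -0.2, 4.1]
grip_width: 0.35
```

Emit:
move_arm:
  motion:
    - {"offset":[0.008,0,0],"angular":[0,0,0],"jaw":0.03}
    - {"offset":[0.016,0,0],"angular":[0,0,0],"jaw":0.03}
    - {"offset":[0.024,0,0],"angular":[0,0,0],"jaw":0.03}
    - {"offset":[0.032,0,0],"angular":[0,0,0],"jaw":0.03}
    - {"offset":[0.04,0,0],"angular":[0,0,0],"jaw":0.03}

```text
time_s: 17.0
eef_pos: [549.9, 130.6, 32.7]
ee_rot: [0.002, 0.005, 1.0, 0.0]
force: [5.4, -1.3, 4.1]
grip_width: 0.347
```

Emit:
move_arm:
  motion:
    - {"offset":[0.008,0,0],"angular":[0,0,0],"jaw":0.03}
    - {"offset":[0.015,0,0],"angular":[0,0,0],"jaw":0.03}
    - {"offset":[0.021,0,0],"angular":[0,0,0],"jaw":0.03}
    - {"offset":[0.026,0,0],"angular":[0,0,0],"jaw":0.03}
    - {"offset":[0.03,0,0],"angular":[0,0,0],"jaw":0.03}

```text
time_s: 17.62
eef_pos: [520.1, 130.9, 32.7]
ee_rot: [0.003, 0.005, 1.0, 0.0]
force: [5.8, 0.1, 5.9]
grip_width: 0.355
```

Emit:
move_arm:
  motion:
    - {"offset":[0.001,0,0],"angular":[0,0,0],"jaw":0.03}
    - {"offset":[0.002,0,0],"angular":[0,0,0],"jaw":0.03}

```text
time_s: 17.88
eef_pos: [518.1, 130.9, 32.6]
ee_rot: [0.002, 0.005, 1.0, 0.0]
force: [6.0, -0.4, 4.3]
grip_width: 0.35
```

Emit:
move_arm:
  motion:
    - {"offset":[0.0015,0,0],"angular":[0,0,0],"jaw":0.03}
    - {"offset":[0.003,0,0],"angular":[0,0,0],"jaw":0.03}

```text
time_s: 18.12
eef_pos: [515.1, 130.9, 32.6]
ee_rot: [0.002, 0.005, 1.0, 0.0]
force: [5.9, 0.4, 5.2]
grip_width: 0.347
```

Emit:
move_arm:
  motion:
    - {"offset":[0.001,0,0],"angular":[0,0,0],"jaw":0.03}
    - {"offset":[0.002,0,0],"angular":[0,0,0],"jaw":0.03}

```text
time_s: 18.38
eef_pos: [513.1, 131.0, 32.6]
ee_rot: [0.002, 0.005, 1.0, 0.0]
force: [6.8, -1.2, 4.8]
grip_width: 0.349
```

Emit:
move_arm:
  motion:
    - {"offset":[0.001,0,0],"angular":[0,0,0],"jaw":0.03}
    - {"offset":[0.002,0,0],"angular":[0,0,0],"jaw":0.03}
    - {"offset":[0.0025,0,0],"angular":[0,0,0],"jaw":0.03}

```text
time_s: 18.75
eef_pos: [512.0, 130.9, 33.0]
ee_rot: [0.004, 0.005, 1.0, 0.0]
force: [11.2, 0.2, 3.3]
grip_width: 0.356
```

Emit:
move_arm:
  motion:
    - {"offset":[0.001,0,0],"angular":[0,0,0],"jaw":0.03}
    - {"offset":[0.001,0,0],"angular":[0,0,0],"jaw":0.03}

```text
time_s: 19.0
eef_pos: [511.8, 130.9, 33.4]
ee_rot: [0.005, 0.005, 1.0, 0.0]
force: [13.4, 1.0, 2.9]
grip_width: 0.351
```

Emit:
move_arm:
  motion:
    - {"offset":[-0.012,0,0],"angular":[0,0,0],"jaw":0.03}
    - {"offset":[-0.012,0,-0.055],"angular":[0,0,0],"jaw":0.0}
    - {"offset":[0.0,-0.035,-0.055],"angular":[0,0,0],"jaw":0.0}
    - {"offset":[0.03,-0.068,-0.055],"angular":[0,0,0],"jaw":0.0}
    - {"offset":[0.03,-0.068,-0.055],"angular":[0,0,0],"jaw":0.0}

```text
time_s: 19.62
eef_pos: [475.8, 62.1, 86.0]
ee_rot: [-0.002, 0.006, 1.0, 0.0]
force: [0.4, -0.7, -0.0]
grip_width: 0.003
```

```bash
python3 - <<'E'
from h import *
print(ctrl.sense()['eef_pos'])
c=cap('wrist','w5.png')
E
```

```text
[475.77650792  62.10849072  86.02245251]
```

View pics/w5.png

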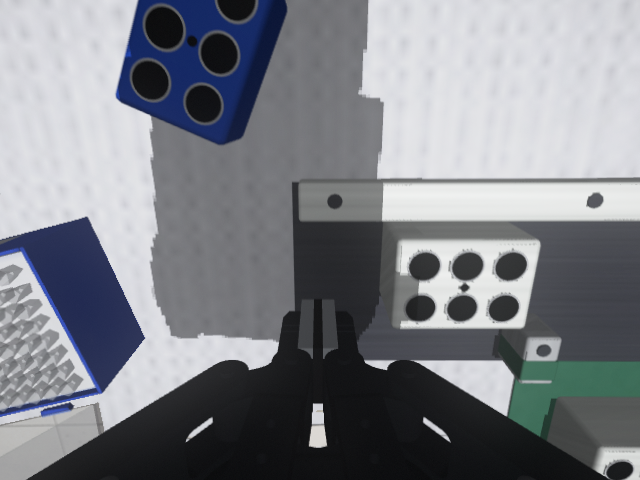

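The second insert is seated and square, with top corners at (398,240), (540,240), (525,328) and (393,327). I'll lower behind it and push.

Emit:
move_arm:
  motion:
    - {"offset":[-0.001,0,0.03],"angular":[0,0,0],"jaw":0.0}
    - {"offset":[-0.001,0,0.058],"angular":[0,0,0],"jaw":0.0}
    - {"offset":[-0.001,0.008,0.06],"angular":[0,0,0],"jaw":0.0}
    - {"offset":[-0.001,0.016,0.06],"angular":[0,0,0],"jaw":0.0}
    - {"offset":[-0.001,0.022,0.06],"angular":[0,0,0],"jaw":0.0}

```text
time_s: 20.3
eef_pos: [479.5, 86.1, 27.3]
ee_rot: [0.001, 0.004, 1.0, -0.0]
force: [1.0, -0.9, 1.2]
grip_width: 0.003
```

Emit:
move_arm:
  motion:
    - {"offset":[0,0.006,0],"angular":[0,0,0],"jaw":0.0}
    - {"offset":[0,0.012,0],"angular":[0,0,0],"jaw":0.0}
    - {"offset":[0,0.018,0],"angular":[0,0,0],"jaw":0.0}
    - {"offset":[0,0.024,0],"angular":[0,0,0],"jaw":0.0}
    - {"offset":[0,0.03,0],"angular":[0,0,0],"jaw":0.0}

```text
time_s: 20.92
eef_pos: [480.0, 115.1, 27.2]
ee_rot: [0.001, 0.004, 1.0, -0.0]
force: [0.1, -6.0, 4.8]
grip_width: -0.002
```

Emit:
move_arm:
  motion:
    - {"offset":[0,0.009,0],"angular":[0,0,0],"jaw":0.0}
    - {"offset":[0,0.018,0],"angular":[0,0,0],"jaw":0.0}
    - {"offset":[0,0.027,0],"angular":[0,0,0],"jaw":0.0}
    - {"offset":[0,0.036,0],"angular":[0,0,0],"jaw":0.0}
    - {"offset":[0,0.045,0],"angular":[0,0,0],"jaw":0.0}

```text
time_s: 21.55
eef_pos: [480.3, 160.2, 27.2]
ee_rot: [0.001, 0.004, 1.0, -0.0]
force: [-0.3, -6.6, 4.5]
grip_width: -0.003
```

Emit:
move_arm:
  motion:
    - {"offset":[0,0.008,0],"angular":[0,0,0],"jaw":0.0}
    - {"offset":[0,0.016,0],"angular":[0,0,0],"jaw":0.0}
    - {"offset":[0,0.024,0],"angular":[0,0,0],"jaw":0.0}
    - {"offset":[0,0.032,0],"angular":[0,0,0],"jaw":0.0}
    - {"offset":[0,0.04,0],"angular":[0,0,0],"jaw":0.0}

```text
time_s: 22.18
eef_pos: [480.6, 200.2, 27.2]
ee_rot: [0.001, 0.004, 1.0, -0.0]
force: [-0.2, -5.8, 6.0]
grip_width: 0.005
```

Now slowly through the no-go position (about y = 213).

Emit:
move_arm:
  motion:
    - {"offset":[0,0.003,0],"angular":[0,0,0],"jaw":0.0}
    - {"offset":[0,0.006,0],"angular":[0,0,0],"jaw":0.0}
    - {"offset":[0,0.008,0],"angular":[0,0,0],"jaw":0.0}
    - {"offset":[0,0.01,0],"angular":[0,0,0],"jaw":0.0}
    - {"offset":[0,0.012,0],"angular":[0,0,0],"jaw":0.0}

```text
time_s: 22.8
eef_pos: [480.7, 211.9, 27.2]
ee_rot: [0.001, 0.004, 1.0, -0.0]
force: [1.8, -7.1, 5.8]
grip_width: 0.001
```

Emit:
move_arm:
  motion:
    - {"offset":[0,0.001,0],"angular":[0,0,0],"jaw":0.0}
    - {"offset":[0,0.002,0],"angular":[0,0,0],"jaw":0.0}
    - {"offset":[0,0.003,0],"angular":[0,0,0],"jaw":0.0}

```text
time_s: 23.18
eef_pos: [480.7, 214.8, 27.2]
ee_rot: [0.001, 0.004, 1.0, -0.0]
force: [0.5, -6.9, 6.9]
grip_width: -0.004
```

Emit:
move_arm:
  motion:
    - {"offset":[0,0.001,0],"angular":[0,0,0],"jaw":0.0}
    - {"offset":[0,0.002,0],"angular":[0,0,0],"jaw":0.0}
    - {"offset":[0,0.003,0],"angular":[0,0,0],"jaw":0.0}

```text
time_s: 23.55
eef_pos: [480.7, 217.8, 27.2]
ee_rot: [0.001, 0.004, 1.0, -0.0]
force: [0.2, -7.0, 6.1]
grip_width: -0.001
```

It passed the no-go jaw with no extra force, so it is undersize. I'll push it on to the red plate.

Emit:
move_arm:
  motion:
    - {"offset":[0,0.006,0],"angular":[0,0,0],"jaw":0.0}
    - {"offset":[0,0.012,0],"angular":[0,0,0],"jaw":0.0}
    - {"offset":[0,0.019,0],"angular":[0,0,0],"jaw":0.0}
    - {"offset":[0,0.026,0],"angular":[0,0,0],"jaw":0.0}
    - {"offset":[0,0.033,0],"angular":[0,0,0],"jaw":0.0}

```text
time_s: 24.18
eef_pos: [481.0, 251.0, 27.2]
ee_rot: [0.001, 0.004, 1.0, -0.0]
force: [0.6, -8.0, 6.8]
grip_width: -0.002
```

Emit:
move_arm:
  motion:
    - {"offset":[0,0.007,0],"angular":[0,0,0],"jaw":0.0}
    - {"offset":[0,0.014,0],"angular":[0,0,0],"jaw":0.0}
    - {"offset":[0,0.021,0],"angular":[0,0,0],"jaw":0.0}
    - {"offset":[0,0.028,0],"angular":[0,0,0],"jaw":0.0}
    - {"offset":[0,0.035,0],"angular":[0,0,0],"jaw":0.0}

```text
time_s: 24.8
eef_pos: [481.3, 286.0, 27.2]
ee_rot: [0.001, 0.004, 1.0, -0.0]
force: [1.7, -7.2, 5.8]
grip_width: 0.004
```

Emit:
move_arm:
  motion:
    - {"offset":[0,0.008,0],"angular":[0,0,0],"jaw":0.0}
    - {"offset":[0,0.016,0],"angular":[0,0,0],"jaw":0.0}
    - {"offset":[0,0.023,0],"angular":[0,0,0],"jaw":0.0}
    - {"offset":[0,0.029,0],"angular":[0,0,0],"jaw":0.0}
    - {"offset":[0,0.034,0],"angular":[0,0,0],"jaw":0.0}

```text
time_s: 25.42
eef_pos: [481.6, 319.9, 27.2]
ee_rot: [0.001, 0.004, 1.0, -0.0]
force: [0.9, -7.5, 5.2]
grip_width: -0.003
```

Emit:
move_arm:
  motion:
    - {"offset":[0,-0.01,0],"angular":[0,0,0],"jaw":0.0}
    - {"offset":[0,-0.015,-0.05],"angular":[0,0,0],"jaw":0.0}
    - {"offset":[0,-0.04,-0.1],"angular":[0,0,0],"jaw":0.0}
    - {"offset":[0.03,-0.09,-0.14],"angular":[0,0,0],"jaw":0.0}
    - {"offset":[0.07,-0.13,-0.17],"angular":[0,0,0],"jaw":0.0}

```text
time_s: 26.05
eef_pos: [414.8, 195.4, 192.7]
ee_rot: [0.0, 0.005, 1.0, 0.0]
force: [0.8, -0.7, 0.7]
grip_width: 0.001
```

Emit:
move_arm:
  motion:
    - {"offset":[0.04,-0.03,-0.04],"angular":[0,0,0],"jaw":0.0}
    - {"offset":[0.06,-0.06,-0.08],"angular":[0,0,0],"jaw":0.0}
    - {"offset":[0.06,-0.06,-0.08],"angular":[0,0,0],"jaw":0.0}

```text
time_s: 26.42
eef_pos: [354.8, 136.3, 274.1]
ee_rot: [0.003, 0.005, 1.0, 0.0]
force: [1.3, 0.6, -0.9]
grip_width: 0.005
```

```bash
python3 - <<'E'
from h import *
s=ctrl.sense();print(s['eef_pos'],s['time_s'])
c=cap('top');i=c['img'][150:320,130:360];cv2.imwrite('pics/t3.png',cv2.resize(i,None,fx=3.4,fy=3.4,interpolation=2)[:,:,::-1])
E
```

```text
[354.84374949 136.31742449 274.1386925 ] 26.425
```

View pics/t3.png

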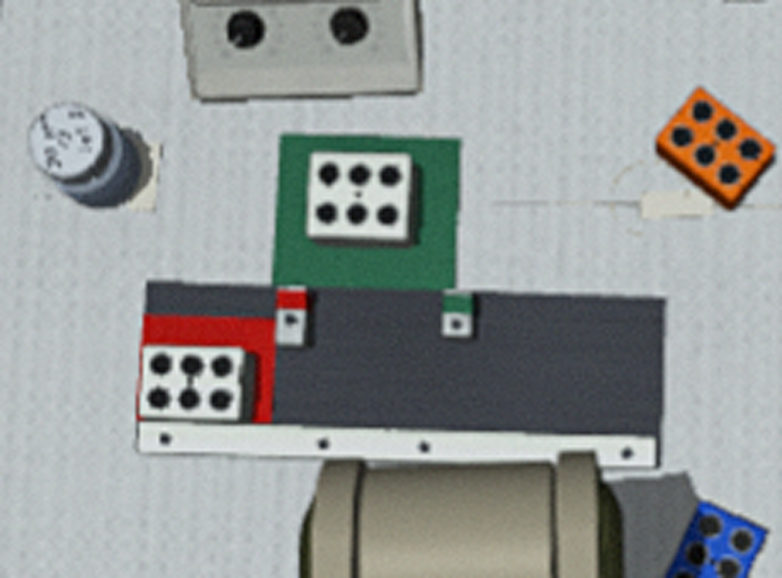

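Both inserts are in place: the undersize one on the red plate (crop (192,382)) and the good one on the mat (crop (360,197)). Bystanders are unmoved. I'll hand in.

```bash
python3 - <<'E'
from h import *
c=cap('top');P=ray(c,[((u+.5)/3.4+129.5,(v+.5)/3.4+149.5) for u,v in [(144,346),(245,346),(241,420),(139,419)]],45)[:,:2]
print(np.round(P,1).tolist(),P.mean(0)-[456,182])
print(ctrl.finish_job())
E
```

```text
[[503.7, 402.2], [505.1, 333.0], [454.6, 333.3], [453.8, 402.9]] [ 23.31055658 185.85829363]
the job is handed in; nothing more can be done
None
```

I checked both inserts in the gauge and handed the job in at about 26 s of the 72 s allowed; no verdict was reported.

- **First insert (started in the infeed):** it measured about 58 mm wide. It passed the go jaw and stopped at the no-go jaw, where the force rose from about 7 to 20 N at the expected spot. That makes it good, and I pushed it sideways out between the jaws onto the green mat. The top view showed it wholly on the mat.
- **Second insert (started farther off):** it measured about 50.5 mm wide. It passed both jaws at a steady 6–8 N, so it is undersize. I pushed it along the fence onto the red plate; its centre is at about x = 23, y = 186 mm in the gauge frame, with its rear about 16 mm past the jaw.

**Last checks:** the arm was raised clear, and the bottle and both look-alikes were where they started. I did not re-check the tape, timer and marker at the end, but nothing came near them. The largest force I read was about 22 N.

**Disagreement:** fence and plate positions differed between the two cameras by about 2–5 mm. I relied on contact forces and the closer wrist view instead.

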